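# Gather a bulb lot in the carrying tray and hold it out for recording

### The arm

A 6-joint arm with a two-finger parallel gripper is mounted at the origin on the work surface. World frame = base frame: x ahead of the robot, y to its left, z up, the work surface at z = 0. Lengths are in m, angles in rad, forces in N, time in s.
With the tool pointing down it reaches from about 0.25 to 0.8 m from the base axis. Payload 8.5 kg.
Tool frame: the origin (TCP) lies between the finger pads, 19 mm behind the fingertips; this is the grasp point; z points along the fingers, y is the line along which they close (so a half turn about z gives the same grasp; the last joint's range is limited). The gripper opens to 85 mm and grips with 20 to 120 N. Pads are 22 mm wide; open, the fingers measure 114 mm over their backs; the gripper's body (76 mm by 85 mm) begins 54 mm behind the grasp point. The pads swing forward as they close: fully open they stand 13 mm farther back than shut.
Start: joints at [1.233, 0.238, -0.013, 1.319, 0, 1.571], TCP at [0.174, 0.495, 0.25] pointing down, gripper open.
Joint ranges: [-2.66, 2.66], [-1.03, 1.9], [-1.14, 1.46], [-1.82, 2.27], [-1.45, 1.34], [-3.14, 3.14]. Speed limits (rad/s): [2.22, 2.22, 2.79, 3.14, 3.14, 3.14].

### API

Orientations are given as a unit quaternion [x, y, z, w].
In Python, from workcell import observe, snapshot, camera_model, close_job, spot_in, mark_of gives the robot as it stands.
- The arm moves only by the shell command python3 -m pendant 'ROWS'. ROWS is JSON, a list of rows, each a list of 3 entries, a list of its own where there are three numbers: the shift along the tool's x, y, z in cm, then the turn, a rotation vector about the tool's x, y, z in rad, then the finger opening in cm, from 0 to 8.54. A call has 1 to 20 rows; each row shifts and turns the commanded pose from where the row before left it, along the tool's axes as they then stand; what a row does not reach is not made up. A row lasts 1/10 s, in which the tool goes at most 50 mm and 8.59 degrees, less where a joint would pass 70% of its speed; a pose out of reach is approached as far as the arm can. A call with a gripper value outside its range is refused whole. The fingers move at their own pace and stop on an object; the grip force is fixed at half the most. Time passes only in rows, so rows that do not move let the fingers close. It gives the time, the measured TCP pose, the force, the opening and the grip force at its end, in the units of the state.
- observe(): the state, without advancing time (a new reading comes with each control period).
- snapshot(name): name is "side" or "top" or "wrist"; returns the picture (420x560x3 uint8, blue, green, red); there is no depth.
- camera_model(name): a dict with "camera_matrix" (3x3 intrinsics, pixels), "rvec" (rotation vector, rad) and "tvec" (3), from world to camera coordinates, as OpenCV has them; the wrist camera has in their place "hand_eye" (4x4, takes a point from camera to tool coordinates, whose origin is the TCP and whose axes are the flange's). Camera axes: x right, y down, z forward; pixel columns grow to the right and rows downward; lengths in m; the calibration is good to about 2 mm. The wrist camera is an equidistant fisheye: a pixel r from the principal point sees the ray r / f radians off the axis. A picture is of the moment at which its call begins: read the wrist's pose just before it. camera_model takes no time and is no camera call.
- close_job(): hands the job in; it is judged then, once.
Trained networks look in the newest picture that a camera, given by its name, has taken for a name from the list of things; names that differ only in an ending like _2 or _b are one class to them, and where a whole thing is asked for, a point or a joint stands for the part that bears it (a point fixed in the world has none). Each returns a list of dicts, best first, with "p" (0 to 1); they miss things now and then, are a little off and sometimes report something else, mostly with a low value. They report only what shows in the picture. A call takes as long as a camera call. They do not tell look-alikes from the thing itself.
- spot_in(label, camera): "point" ([row, column] in pixels, amid what is visible of it).
- mark_of(label, camera): "point" ([row, column] in pixels: a listed point, or the origin of a listed thing).
The state is a dict: "t": time; "joint_pos": joint angles; "joint_vel": joint speeds; "joint_efforts": joint torques, N m; "tcp_pos": TCP position; "orientation": TCP orientation; "ft_force": force on the tool from outside, world axes, zero at the start; "wrist_torque": the same for the moment, N m; "gripper_width": finger opening in m; "grip_force": force on a finger pad.
Only numpy, scipy, OpenCV 4.12 (cv2) and the standard library are available. Lean on these libraries where they do the work, as an engineer would, in place of code of your own. Each camera call takes 0.05 s, during which the arm holds its last target. There are 200 camera calls.

### The job

Tip the four small corms out of the enamel mug into the open half of the wooden carrying tray, then stand the empty mug upright on its cork coaster again. After that lift the tray by the rail of its centre board, carry it level so that the big bulb never leaves its shallow pocket, and hold it level and still about 15 cm above the middle of the green mat; finish while still holding it there, ready to be handed over. Leave everything else on the table where it is.

Things in the scene. Friction and masses are not known exactly. Their poses are not given: they have to be found in the camera images.
- mug: White enamel mug with a blue rim, 84 mm across at the rim tapering to 66 mm at the foot, 80 mm high, walls 3.5 mm, about 160 g. Origin: centre of its underside; z points up through the mouth; the handle stands out along its +y. It stands on the coaster with the four corms inside.
- mug_handle (a point): Middle of the upright part of the mug's handle, 70 mm from the mug's axis along its +y and 43 mm above its underside. The handle is a flat strap 12 mm wide (along the mug's x), the upright part 52 mm tall and 6 mm thick, joined to the mug by level bars at 20 and 66 mm height, 27 mm clear of the mug wall. Pinch it across its 12 mm.
- coaster: Round cork coaster, 110 mm across, 5 mm thick, fixed on the table. Origin: centre of its underside.
- corm0: Small brown corm, a flattened roundish piece 24 mm across and 18 mm high, about 13 g, loose in the mug. Origin: its centre.
- corm1: Small brown corm, a flattened roundish piece 24 mm across and 18 mm high, about 13 g, loose in the mug. Origin: its centre.
- corm2: Small brown corm, a flattened roundish piece 24 mm across and 18 mm high, about 13 g, loose in the mug. Origin: its centre.
- corm3: Small brown corm, a flattened roundish piece 24 mm across and 18 mm high, about 13 g, loose in the mug. Origin: its centre.
- tray: Wooden carrying tray, 240 mm (its x) by 220 mm (y), walls 40 mm high, 8 mm thick, floor 8 mm, 420 g. A 14 mm centre board along its x, solid up to 54 mm, then a hand slot, carries a rail 150 mm long (x), 16 mm thick (y), 88 to 118 mm above the underside. The +y half is an open bay, 224 x 95 mm inside; the -y half holds a dark board with three shallow pockets. Origin: centre of its underside.
- tray_grip (a point): Middle of the rail on the tray's centre board, 103 mm above the tray's underside: take the tray here, across the rail's 16 mm thickness (the tray's y). It is loaded nearly in balance about this point.
- tray_bay (a point): Middle of the floor of the tray's open bay, 54.5 mm to the tray's +y from its centre, 8 mm above its underside: the corms belong in this bay.
- bulb: Big round light-brown bulb, a ball of 42 mm diameter with a short pale tip, about 42 g. It lies loose in the middle pocket of the tray. Origin: its centre.
- bulb_seat (a point): Where the bulb's centre is while it lies in its pocket: 54.5 mm to the tray's -y from the tray's centre, 34 mm above its underside. The pocket is a round hole of 35 mm, 5 mm deep: the bulb rolls out over its rim if the tray leans by roughly 35 degrees, or less when jerked.
- mat: Green desk mat at the recorder's place, 180 mm (its x) by 270 mm (its y), 3 mm thick, fixed, with a paper slip and a yellow pencil on it. Origin: its centre, on the table.
- flask: Bystander: orange steel drinking flask, 72 mm across, 250 mm tall. Origin: centre of its underside.
- tumbler: Bystander: steel travel tumbler with a green band and black lid, 78 mm across, 168 mm tall. Origin: centre of its underside.
- water: Bystander: clear water bottle, 64 mm across, 200 mm tall. Origin: centre of its underside.
- label: Bystander: plant label lying flat, a 250 mm steel stake (along its x) with a zinc plate 55 x 85 mm at its +x end, 6 mm high. Origin: on the stake, 95 mm from the plate's middle.
- brush: Bystander: brush 200 mm long lying along its x. Origin: its underside.
- pot: Bystander: small terracotta pot, 80 mm across, 75 mm tall. Origin: centre of its underside.
There are look-alikes about, which are no part of the job. Of the things that look like the mug, take the one that is farthest to the robot's right at the start.

How it is judged:
On the way, in this order (a step that is already met when the one before it is completed fails the run):
1. the mug is tipped over to pour (angle between mug's own z axis and vertical above 1 rad).
2. all four corms lie in the tray's open bay (x of corm0 in the frame of tray between -0.112 and 0.112 m and y of corm0 in the frame of tray between 0.007 and 0.102 m and z of corm0 in the frame of tray between 0 and 0.045 m and x of corm1 in the frame of tray between -0.112 and 0.112 m and y of corm1 in the frame of tray between 0.007 and 0.102 m and z of corm1 in the frame of tray between 0 and 0.045 m and x of corm2 in the frame of tray between -0.112 and 0.112 m and y of corm2 in the frame of tray between 0.007 and 0.102 m and z of corm2 in the frame of tray between 0 and 0.045 m and x of corm3 in the frame of tray between -0.112 and 0.112 m and y of corm3 in the frame of tray between 0.007 and 0.102 m and z of corm3 in the frame of tray between 0 and 0.045 m), for 0.3 s.
3. the mug stands upright on its coaster, let go (angle between mug's own z axis and vertical below 0.1 rad and horizontal distance between mug and coaster below 0.025 m and height (world z) of mug below 0.012 m and contact force between each of the arm, the fingers and mug below 0.1 N and linear speed of mug below 0.03 m/s), for 0.3 s.
At the end, for the whole second after the job is handed in: Fingers hold the tray by its rail (TCP within 8 cm of tray_grip), underside 8 to 22 cm above the table, centre within 5 cm of the mat's, level within 0.1 rad, still; bulb within 15 mm of its seat; corms in the open bay; mug upright, untouched, within 25 mm of the coaster's centre (all of step 2 and all of step 3 and height (world z) of tray between 0.08 and 0.22 m and horizontal distance between tray and mat below 0.05 m and angle between tray's own z axis and vertical below 0.1 rad and linear speed of tray below 0.04 m/s and angular speed of tray below 0.2 rad/s and contact force between the fingers and tray above 1 N and contact force between tray and mat below 0.1 N and contact force between tray and mug below 0.1 N and distance between the grasp point and tray_grip below 0.08 m and distance between bulb and bulb_seat below 0.015 m); the arm keeps its last pose, push and grip.
It fails at once if the bulb has left its pocket (distance between bulb and bulb_seat above 0.015 m).
It fails at once if the tray was tipped by more than 0.35 rad (angle between tray's own z axis and vertical above 0.35 rad).
It fails at once if a bystander was moved by more than 30 mm or knocked over (distance of any of flask, tumbler, water, label, brush, pot from where it was at the start of the episode above 0.03 m or angle between any of flask, tumbler, water, label, brush, pot's own z axis and vertical above 0.5 rad).
It also fails if it takes over 72 s, if anything falls off the work surface, if the arm or the gripper's body presses on something with over 40 N, if the wrist force passes 120 N, or if a joint passes its speed limit or range.

## Working session

There is one attempt and no reset: what is moved stays moved. The work goes in short steps, Python scripts to look and compute and a shell command to move; the robot and the scene stay as the last step left them, time stands still between calls to the robot, and variables do not carry over. Pictures are saved under pics/ and viewed, at most 13 in all, crops included, and the job is handed in when it is done.

```bash
mkdir -p pics; cat > h.py <<'E'
import numpy as np, cv2
from scipy.spatial.transform import Rotation as R
from workcell import *
def ray(cam,pt,st=None):
    m=camera_model(cam);K=np.array(m["camera_matrix"]);r,c=pt
    if cam!="wrist":
        Rm=cv2.Rodrigues(np.array(m["rvec"],float))[0];t=np.array(m["tvec"],float).ravel()
        d=Rm.T@np.linalg.inv(K)@[c,r,1];o=-Rm.T@t
    else:
        x=(c-K[0,2])/K[0,0];y=(r-K[1,2])/K[1,1];th=np.hypot(x,y)
        d=np.array([x/th*np.sin(th),y/th*np.sin(th),np.cos(th)]) if th>1e-9 else np.array([0,0,1.])
        st=st or observe();H=np.array(m["hand_eye"]);Q=R.from_quat(st["orientation"]).as_matrix()
        d=Q@H[:3,:3]@d;o=Q@H[:3,3]+np.array(st["tcp_pos"])
    return o,d/np.linalg.norm(d)
def atz(cam,pt,z,st=None):
    o,d=ray(cam,pt,st);return o+d*(z-o[2])/d[2]
def tri(rs):
    A=sum(np.eye(3)-np.outer(d,d) for o,d in rs);b=sum((np.eye(3)-np.outer(d,d))@o for o,d in rs);return np.linalg.solve(A,b)
E
python3 - <<'E'
from h import *
np.set_printoptions(precision=3,suppress=True)
print(observe())
a=snapshot("top");b=snapshot("side");cv2.imwrite("pics/top.png",a);cv2.imwrite("pics/side.png",b)
Z=dict(mug=.005,mug_handle=.048,coaster=0,tray=0,tray_grip=.103,tray_bay=.008,bulb=.034,bulb_seat=.034,mat=0,flask=0,tumbler=0,water=0,label=0,brush=0,pot=0)
for n,z in Z.items():
  for c in ("top","side"):
    for q in mark_of(n,c)[:4]:
      if q["p"]>.2: print(n,c,np.round(q["point"],1),round(q["p"],2),atz(c,q["point"],z))
E
```

```text
{'t': 0.0, 'joint_pos': array([ 1.233,  0.239, -0.014,  1.319, -0.   ,  1.571]), 'joint_vel': array([ 0.001,  0.002,  0.001, -0.   ,  0.002, -0.001]), 'joint_efforts': array([  0.001, -53.879,  34.644,   0.018,   0.   ,   0.   ]), 'tcp_pos': array([0.174, 0.495, 0.249]), 'orientation': array([ 0.168,  0.986, -0.001, -0.   ]), 'ft_force': array([ 0.295, -0.136,  1.061]), 'wrist_torque': array([-0.009,  0.028, -0.049]), 'grip_force': 0.0, 'gripper_width': 0.08511744758481317}
mug top [267.1 200.3] 0.96 [0.257 0.313 0.005]
mug top [219.4 233.9] 0.9 [0.419 0.2   0.005]
mug side [213.3 181.2] 0.76 [0.253 0.305 0.005]
mug_handle top [275.7 214.7] 0.77 [0.227 0.259 0.048]
mug_handle top [212.7 214.6] 0.76 [0.438 0.262 0.048]
mug_handle top [160.4 158. ] 0.38 [0.617 0.456 0.048]
mug_handle side [211.5 179.5] 0.96 [0.235 0.245 0.048]
mug_handle side [193.3 230.8] 0.72 [0.428 0.295 0.048]
coaster top [223.1 234.2] 0.59 [0.407 0.2   0.   ]
coaster side [219.9 238.4] 0.53 [0.415 0.193 0.   ]
tray top [193.9 349.7] 0.86 [ 0.508 -0.201  0.   ]
tray top [222.7 233.2] 0.62 [0.408 0.203 0.   ]
tray s
[... 684 characters left out ...]
lask side [217.6 240.1] 0.57 [0.426 0.205 0.   ]
flask side [283.2 318.2] 0.48 [ 0.494 -0.206  0.   ]
tumbler top [153.1 422.3] 0.74 [ 0.652 -0.46   0.   ]
tumbler side [325.8 428.5] 0.97 [ 0.657 -0.459  0.   ]
water top [179.5 134.6] 0.79 [0.56  0.546 0.   ]
water side [171.3 242.3] 0.71 [0.564 0.539 0.   ]
label top [178.4 132.7] 0.67 [0.564 0.552 0.   ]
label top [234.6 275.8] 0.64 [0.367 0.056 0.   ]
label side [245.2 237.2] 0.71 [0.359 0.056 0.   ]
brush top [230.  153.3] 0.86 [0.384 0.477 0.   ]
brush side [185.2 203.7] 0.6 [0.387 0.484 0.   ]
brush side [247.4 239.8] 0.55 [0.362 0.041 0.   ]
pot top [160.  157.6] 0.81 [0.629 0.468 0.   ]
pot side [170.6 262.3] 0.89 [0.64  0.512 0.   ]
```

View pics/top.png

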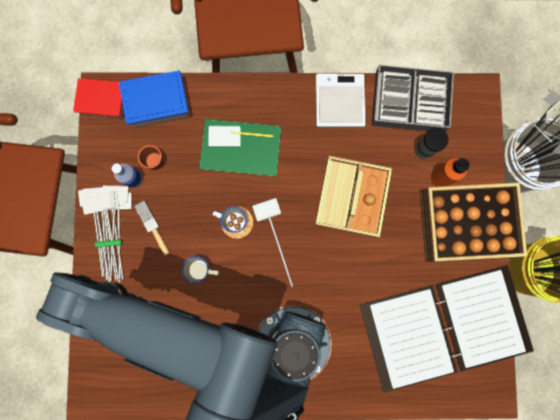

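View pics/side.png

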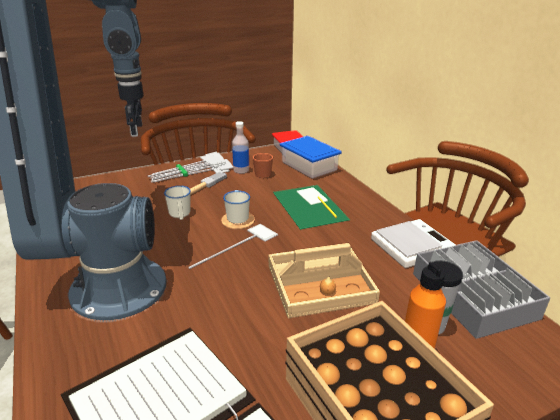

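Mug-like candidates in the top view: A is the mug at (267,200), off the coaster and further left. B is the mug at (220,236), on the cork coaster with brown corms inside. The terracotta pot at (160,157) is no match. B is farthest right, so I choose it. I'll check it in a wrist close-up after moving above it.

```bash
python3 -m pendant '[[[-3.3,-1.4,-0.5],[0,0,0],8.5],[[-3.3,-1.4,-0.5],[0,0,0],8.5],[[-3.3,-1.4,-0.5],[0,0,0],8.5],[[-3.3,-1.4,-0.5],[0,0,0],8.5],[[-3.3,-1.4,-0.5],[0,0,0],8.5],[[-3.3,-1.4,-0.5],[0,0,0],8.5],[[-3.3,-1.4,-0.5],[0,0,0],8.5],[[-3.3,-1.4,-0.5],[0,0,0],8.5],[[-3.3,-1.4,-0.5],[0,0,0],8.5],[[-3.3,-1.4,-0.5],[0,0,0],8.5]]' | tail -c 600
python3 -m pendant '[[[0,0,0],[0,0,-0.12],5],[[0,0,0],[0,0,-0.12],5],[[0,0,0],[0,0,-0.12],5],[[0,0,0],[0,0,-0.12],5],[[0,0,0],[0,0,-0.12],5],[[0,0,0],[0,0,-0.12],5],[[0,0,0],[0,0,-0.12],5],[[0,0,0],[0,0,-0.12],5],[[0,0,0],[0,0,-0.12],5],[[0,0,0],[0,0,-0.12],5],[[0,0,0],[0,0,-0.12],5],[[0,0,0],[0,0,-0.12],5],[[0,0,0],[0,0,0],5],[[0,0,0],[0,0,0],5]]' | tail -c 600
python3 - <<'E'
from h import *
np.set_printoptions(precision=3,suppress=True)
st=observe();print(st["joint_pos"],st["tcp_pos"],R.from_quat(st["orientation"]).as_matrix())
a=snapshot("wrist");cv2.imwrite("pics/w1.png",a)
for n,z in dict(mug=.005,mug_handle=.048,coaster=0,corm0=.02,tray_grip=.103,tray=0,tray_bay=.008,bulb_seat=.034,mat=0).items():
    for q in mark_of(n,"wrist")[:4]:
      if q["p"]>.2: print(n,np.round(q["point"],1),round(q["p"],2),atz("wrist",q["point"],z,st))
E
```

```text
t: 2.6
tcp_pos: [0.4399, 0.2527, 0.3003]
orientation: [0.168, 0.986, 0.0, 0.0]
ft_force: [0.0, 0.2, 0.3]
gripper_width: 0.0849
grip_force: 0.0
t: 4.0
tcp_pos: [0.4389, 0.2538, 0.3]
orientation: [-0.522, 0.853, -0.0, -0.0]
ft_force: [-1.0, 0.9, 0.6]
gripper_width: 0.0496
grip_force: 0.0
[ 0.524  0.196  0.058  1.433 -0.    -0.574] [0.439 0.254 0.3  ] [[-0.455 -0.891 -0.   ]
 [-0.891  0.455 -0.   ]
 [ 0.     0.    -1.   ]]
mug [120.6 271.4] 0.9 [0.413 0.2   0.005]
mug [147.6 418.4] 0.65 [0.245 0.319 0.005]
mug_handle [181.2 275.3] 0.88 [0.44  0.265 0.048]
mug_handle [104.1 414.3] 0.62 [0.245 0.254 0.048]
corm0 [129.2 281.3] 0.75 [0.406 0.215 0.02 ]
corm0 [110.1 259.2] 0.74 [0.42  0.181 0.02 ]
corm0 [108.8 277.2] 0.66 [0.399 0.19  0.02 ]
corm0 [128.3 260.6] 0.51 [0.429 0.202 0.02 ]
bulb_seat [129.6 261.2] 0.22 [0.428 0.204 0.034]
mat [198.1 107.2] 0.57 [0.677 0.181 0.   ]
```

View pics/w1.png

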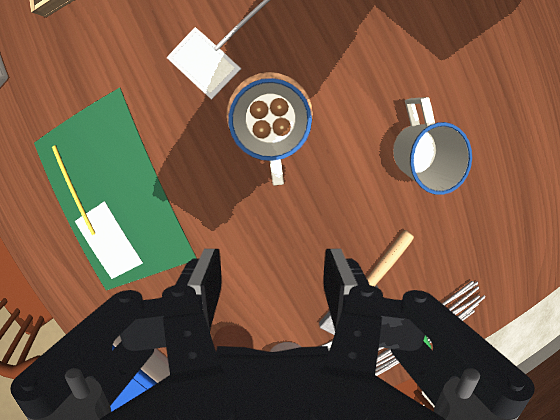

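The crop shows that the mug at (118,270) has a blue rim, four corms, sits on the coaster, and its handle points to (172,277). That confirms B. The look-alike at (158,440) is empty. Next I tilt by 30° and approach the handle.

```bash
python3 -m pendant '[[[0,0,0],[0,0,-0.08],5],[[0,0,0],[0,0.13,0],5],[[0,0,0],[0,0.13,0],5],[[0,0,0],[0,0.13,0],5],[[0,0,0],[0,0.13,0],5],[[-2.7,0.07,2.2],[0,0,0],5],[[-2.7,0.07,2.2],[0,0,0],5],[[-2.7,0.07,2.2],[0,0,0],5],[[-2.7,0.07,2.2],[0,0,0],5],[[-2.7,0.07,2.5],[0,0,0],5],[[0,0,0],[0,0,0],5],[[0,0,0],[0,0,0],5]]' | tail -c 600
cat >> h.py <<'E'
def to(target,st=None):
    st=st or observe();Q=R.from_quat(st["orientation"]).as_matrix()
    return Q.T@(np.array(target)-st["tcp_pos"])*100
E
python3 - <<'E'
from h import *
np.set_printoptions(precision=3,suppress=True)
st=observe();print(st["joint_pos"],st["tcp_pos"],R.from_quat(st["orientation"]).as_matrix())
a=snapshot("wrist");cv2.imwrite("pics/w2.png",a)
for n,z in dict(mug=.005,mug_handle=.048).items():
    for q in mark_of(n,"wrist")[:4]:
      if q["p"]>.2:
        w=atz("wrist",q["point"],z,st); print(n,np.round(q["point"],1),round(q["p"],2),w,to(w))
E
```

```text
t: 5.7
tcp_pos: [0.4585, 0.3112, 0.1352]
orientation: [-0.539, 0.802, -0.144, -0.214]
ft_force: [-0.1, -0.3, 0.8]
gripper_width: 0.0502
grip_force: 0.0
[ 0.713  0.693  0.305  1.657 -0.227 -0.414] [0.459 0.311 0.135] [[-0.328 -0.926 -0.189]
 [-0.802  0.379 -0.461]
 [ 0.498  0.001 -0.867]]
mug [145.8 271.4] 0.88 [0.413 0.199 0.005] [ 4.057  0.005 17.484]
mug [201.6 468.9] 0.85 [0.251 0.322 0.005] [-0.495 19.645 14.864]
mug_handle [205.3 273.9] 0.7 [0.436 0.261 0.048] [ 0.438  0.199 10.477]
mug_handle [124.  462.4] 0.61 [0.248 0.256 0.048] [ 7.061 17.442 14.226]
```

View pics/w2.png

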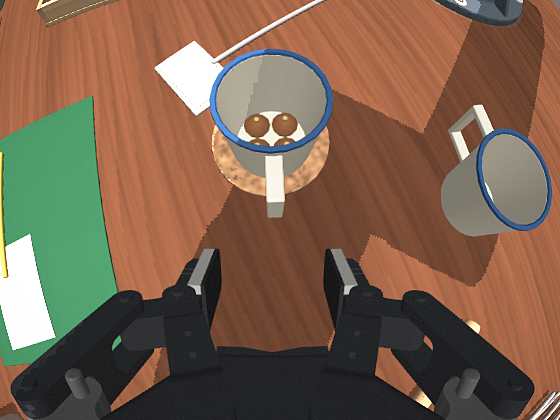

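The handle at (185,275) lies on the line between the fingers. I go in 10.3 cm along the tool axis and close.

```bash
python3 -m pendant '[[[0.2,0.1,2.1],[0,0,0],5],[[0,0,2],[0,0,0],5],[[0,0,2],[0,0,0],5],[[0,0,2],[0,0,0],5],[[0,0,2.1],[0,0,0],5],[[0,0,0],[0,0,0],5],[[0,0,0],[0,0,0],0],[[0,0,0],[0,0,0],0],[[0,0,0],[0,0,0],0],[[0,0,0],[0,0,0],0],[[0,0,0],[0,0,0],0],[[0,0,0],[0,0,0],0],[[0,0,0],[0,0,0],0],[[0,0,0],[0,0,0],0]]' | tail -c 300
python3 - <<'E'
from h import *
st=observe();print(st["joint_pos"],st["tcp_pos"])
E
```

```text
t: 7.25
tcp_pos: [0.4388, 0.2644, 0.0485]
orientation: [-0.539, 0.803, -0.143, -0.212]
ft_force: [1.2, 3.1, 7.3]
gripper_width: 0.0108
grip_force: 58.6
[ 0.67793086  0.68299428  0.04435904  1.39432338 -0.24299762 -0.44704346] [0.43883562 0.26436877 0.04848375]
```

```bash
python3 -m pendant '[[[0.5,0,-0.87],[0,0,0],0],[[1,0,-1.73],[0,0,0],0],[[1.7,0,-2.9],[0,0,0],0],[[1.7,0,-2.9],[0,0,0],0],[[1.7,0,-2.9],[0,0,0],0],[[1.7,0,-2.9],[0,0,0],0],[[1.7,0,-2.9],[0,0,0],0],[[1.7,0,-2.9],[0,0,0],0],[[1.7,0,-2.9],[0,0,0],0],[[0.5,0,-0.87],[0,0,0],0],[[0,0,0],[0,0,0],0]]' | tail -c 300
python3 -m pendant '[[[0,0,0],[-0.03,0,0.052],0],[[0,0,0],[-0.065,0,0.113],0],[[0,0,0],[-0.065,0,0.113],0],[[0,0,0],[-0.065,0,0.113],0],[[0,0,0],[-0.065,0,0.113],0],[[0,0,0],[-0.065,0,0.113],0],[[0,0,0],[-0.065,0,0.113],0],[[0,0,0],[-0.065,0,0.113],0],[[0,0,0],[-0.065,0,0.113],0],[[0,0,0],[-0.065,0,0.113],0],[[0,0,0],[-0.065,0,0.113],0],[[0,0,0],[0,0,0],0],[[0,0,0],[0,0,0],0]]' | tail -c 300
python3 - <<'E'
from h import *
np.set_printoptions(precision=3,suppress=True)
st=observe();print(st["joint_pos"],st["tcp_pos"],R.from_quat(st["orientation"]).as_matrix())
print(to([0.53,-0.145,0.32]))
E
```

```text
t: 8.35
tcp_pos: [0.4374, 0.2615, 0.3238]
orientation: [-0.539, 0.803, -0.143, -0.212]
ft_force: [0.1, -0.1, -3.2]
gripper_width: 0.0108
grip_force: 58.7
t: 9.65
tcp_pos: [0.4369, 0.2607, 0.3218]
orientation: [0.086, 0.962, 0.024, -0.257]
ft_force: [-0.2, -0.7, -2.4]
gripper_width: 0.0109
grip_force: 58.7
[0.386 0.527 0.481 1.977 0.271 0.501] [0.437 0.261 0.322] [[-0.853  0.177 -0.491]
 [ 0.153  0.984  0.09 ]
 [ 0.499  0.001 -0.867]]
[-14.247 -38.273  -8.044]
```

```bash
python3 -m pendant '[[[-0.4,-1.1,-0.2],[0,0,0],0],[[-1,-2.7,-0.57],[0,0,0],0],[[-1,-2.7,-0.57],[0,0,0],0],[[-1,-2.7,-0.57],[0,0,0],0],[[-1,-2.7,-0.57],[0,0,0],0],[[-1,-2.7,-0.57],[0,0,0],0],[[-1,-2.7,-0.57],[0,0,0],0],[[-1,-2.7,-0.57],[0,0,0],0],[[-1,-2.7,-0.57],[0,0,0],0],[[-1,-2.7,-0.57],[0,0,0],0],[[-1,-2.7,-0.57],[0,0,0],0],[[-1,-2.7,-0.57],[0,0,0],0],[[-1,-2.7,-0.57],[0,0,0],0],[[-1,-2.7,-0.57],[0,0,0],0],[[-0.8,-2.1,-0.4],[0,0,0],0],[[0,0,0],[0,0,0],0],[[0,0,0],[0,0,0],0]]' | tail -c 300
python3 - <<'E'
from h import *
np.set_printoptions(precision=3,suppress=True)
st=observe();print(st["joint_pos"],st["tcp_pos"],R.from_quat(st["orientation"]).as_matrix())
s=[snapshot(c) for c in("top","side","wrist")];cv2.imwrite("pics/w3.png",s[2])
for n,z in dict(tray=0,tray_grip=.103,tray_bay=.008,bulb_seat=.034,bulb=.034,mug=.1).items():
  for c in("top","side","wrist"):
    for q in mark_of(n,c)[:3]:
      if q["p"]>.3:
        w=atz(c,q["point"],z,st); print(n,c,np.round(q["point"],1),round(q["p"],2),w)
E
```

```text
t: 11.35
tcp_pos: [0.5284, -0.1453, 0.3199]
orientation: [0.087, 0.962, 0.024, -0.257]
ft_force: [0.4, 0.9, -3.1]
gripper_width: 0.0109
grip_force: 58.7
[-0.251  0.698  0.777  2.172 -0.033 -0.062] [ 0.528 -0.145  0.32 ] [[-0.852  0.18  -0.491]
 [ 0.155  0.984  0.092]
 [ 0.5    0.002 -0.866]]
tray top [162.6 158.5] 0.33 [0.62  0.465 0.   ]
tray side [278.8 319.6] 0.66 [ 0.507 -0.191  0.   ]
tray wrist [266.4 223.2] 0.97 [ 0.495 -0.209  0.   ]
tray_grip side [249.6 323. ] 0.84 [ 0.506 -0.199  0.103]
tray_grip wrist [266.6 209.2] 0.84 [ 0.5   -0.211  0.103]
tray_grip wrist [172.9 289.9] 0.41 [ 0.409 -0.101  0.103]
tray_bay side [268.6 312.9] 0.68 [ 0.507 -0.152  0.008]
tray_bay wrist [268.6 258.3] 0.62 [ 0.507 -0.16   0.008]
bulb_seat top [201.5 369.2] 0.91 [ 0.476 -0.263  0.034]
bulb_seat side [284.4 324.1] 0.97 [ 0.483 -0.253  0.034]
bulb_seat side [221.  235.9] 0.66 [0.387 0.137 0.034]
bulb_seat side [272.1 314.6] 0.49 [ 0.486 -0.197  0.034]
bulb_seat wrist [266.4 177.2] 0.7 [ 0.488 -0.267  0.034]
bulb side [204.  311.1] 0.49 [0.657 0.136 0.034]
bulb side [286.5 326.5] 0.47 [ 0.484 -0.263  0.034]
bulb wrist [265.9 179.1] 0.91 [ 0.488 -0.264  0.034]
mug top [270.7 199.1] 0.91 [0.244 0.303 0.1  ]
mug side [213.4 178.8] 0.79 [0.212 0.145 0.1  ]
mug side [181.6 295.3] 0.77 [0.623 0.191 0.1  ]
mug wrist [ 86.1 478.9] 0.64 [0.311 0.23  0.1  ]
mug wrist [162.2 268.9] 0.59 [ 0.39  -0.123  0.1  ]
```

View pics/w3.png

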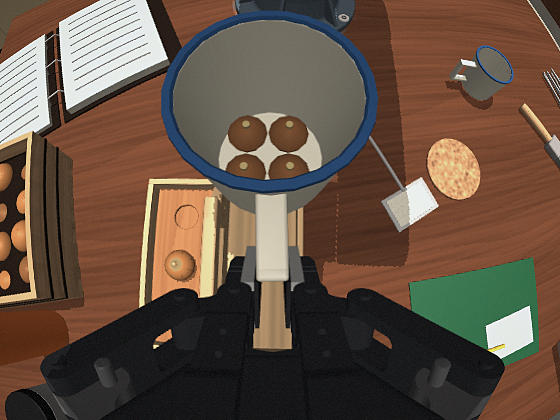

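```bash
python3 -m pendant '[[[0,0,0],[0,-0.05,0],0],[[0,0,0],[0,-0.12,0],0],[[0,0,0],[0,-0.12,0],0],[[0,0,0],[0,-0.12,0],0],[[0,0,0],[0,-0.12,0],0],[[0,0,0],[0,-0.12,0],0],[[0,0,0],[0,-0.12,0],0],[[0,0,0],[0,-0.12,0],0],[[0,0,0],[0,-0.12,0],0],[[0,0,0],[0,-0.12,0],0],[[0,0,0],[0,0,0],0],[[0,0,0],[0,0,0],0]]' | tail -c 300
python3 - <<'E'
from h import *
np.set_printoptions(precision=3,suppress=True)
st=observe();print(st["joint_pos"],st["tcp_pos"],R.from_quat(st["orientation"]).as_matrix())
print(to([0.53,-0.148,0.20]))
E
```

```text
t: 13.6
tcp_pos: [0.5275, -0.1449, 0.321]
orientation: [0.087, 0.951, -0.026, 0.297]
ft_force: [1.0, -0.8, -0.7]
gripper_width: 0.0105
grip_force: 58.9
[-0.306 -0.143 -0.433  0.679  0.072 -0.101] [ 0.527 -0.145  0.321] [[-0.808  0.181  0.56 ]
 [ 0.15   0.984 -0.101]
 [-0.569  0.002 -0.822]]
[ 6.635 -0.285 10.121]
```

```bash
python3 -m pendant '[[[0.8,-0.03,1.25],[0,0,0],0],[[0.8,-0.03,1.25],[0,0,0],0],[[0.8,-0.03,1.25],[0,0,0],0],[[0.8,-0.03,1.25],[0,0,0],0],[[0.8,-0.03,1.25],[0,0,0],0],[[0.8,-0.03,1.25],[0,0,0],0],[[0.8,-0.03,1.25],[0,0,0],0],[[0.8,-0.03,1.25],[0,0,0],0],[[0,0,0],[0,-0.05,0],0],[[0,0,0],[0,-0.07,0],0],[[0,0,0],[0,-0.07,0],0],[[0,0,0],[0,-0.07,0],0],[[0,0,0],[0,-0.07,0],0],[[0,0,0],[0,-0.07,0],0],[[0,0,0],[0,0,0],0],[[0,0,0],[0,0,0],0]]' | tail -c 300
python3 - <<'E'
from h import *
np.set_printoptions(precision=3,suppress=True)
st=observe();print(st["joint_pos"],st["tcp_pos"],R.from_quat(st["orientation"]).as_matrix())
E
```

```text
t: 15.2
tcp_pos: [0.5342, -0.1486, 0.2012]
orientation: [0.08, 0.873, -0.043, 0.479]
ft_force: [0.5, -0.9, -1.8]
gripper_width: 0.0108
grip_force: 59.0
[-0.342 -0.026 -1.099 -0.5    0.136 -0.085] [ 0.534 -0.149  0.201] [[-0.528  0.181  0.83 ]
 [ 0.099  0.984 -0.151]
 [-0.843  0.002 -0.537]]
```

```bash
cat > fk.py <<'E'
from h import *
from scipy.optimize import least_squares
D=[(.238,-.013,1.319,.525,.2495),(.196,.058,1.433,.507,.3),(.698,.777,2.172,.548,.320),(-.143,-.433,.679,.547,.321),(-.026,-1.099,-.5,.554,.201)]
def f(p,j):
    L2,a,L3,b,Lw,H=p;j2,j3,j4=j;t=j2-j3+j4
    return np.array([L2*np.sin(j2+a)+L3*np.cos(j2-j3+b)+Lw*np.cos(t),H+L2*np.cos(j2+a)-L3*np.sin(j2-j3+b)-Lw*np.sin(t)])
def res(p): return np.concatenate([f(p,d[:3])-d[3:] for d in D])
s=min((least_squares(res,[.5,a,.5,b,.3,.3]) for a in(-.5,0,.5) for b in(-1,-.5,0,.5,1)),key=lambda s:s.cost)
P=s.x
def ik(r,z,t):
    g=least_squares(lambda q:np.concatenate([f(P,(q[0],q[1],t-q[0]+q[1]))-[r,z]]),[-.1,-.9]);q=g.x
    return q[0],q[1],t-q[0]+q[1],g.cost
if __name__=="__main__":
    np.set_printoptions(precision=3,suppress=True);print(P,np.abs(s.fun).max())
    for r in(.55,.58,.6):
      for z in(.2,.23,.26,.3):
        for dep in(20,0): print(r,z,"tilt",120-dep,np.round(ik(r,z,np.radians(dep)),2))
E
python3 fk.py
```

```text
[ 0.573 -0.     0.397 -0.057  0.428  0.198] 0.0006976297486483429
0.55 0.2 tilt 100 [ 0.32 -1.39 -1.36  0.  ]
0.55 0.2 tilt 120 [ 1.55 -1.63 -3.18  0.  ]
0.55 0.23 tilt 100 [ 0.13 -1.31 -1.09  0.  ]
0.55 0.23 tilt 120 [ 1.31 -1.63 -2.94  0.  ]
0.55 0.26 tilt 100 [-0.02 -1.24 -0.87  0.  ]
0.55 0.26 tilt 120 [ 1.1  -1.63 -2.73  0.  ]
0.55 0.3 tilt 100 [-0.16 -1.14 -0.63  0.  ]
0.55 0.3 tilt 120 [ 0.87 -1.63 -2.5   0.  ]
0.58 0.2 tilt 100 [ 0.31 -1.31 -1.27  0.  ]
0.58 0.2 tilt 120 [ 1.56 -1.63 -3.19  0.  ]
0.58 0.23 tilt 100 [ 0.16 -1.25 -1.06  0.  ]
0.58 0.23 tilt 120 [ 1.36 -1.63 -2.99  0.  ]
0.58 0.26 tilt 100 [ 0.03 -1.18 -0.87  0.  ]
0.58 0.26 tilt 120 [ 1.18 -1.63 -2.81  0.  ]
0.58 0.3 tilt 100 [-0.1  -1.1  -0.65  0.  ]
0.58 0.3 tilt 120 [ 0.75 -1.52 -2.27  0.  ]
0.6 0.2 tilt 100 [ 0.31 -1.26 -1.23  0.  ]
0.6 0.2 tilt 120 [ 1.56 -1.63 -3.19  0.  ]
0.6 0.23 tilt 100 [ 0.18 -1.21 -1.04  0.  ]
0.6 0.23 tilt 120 [ 1.39 -1.63 -3.01  0.  ]
0.6 0.26 tilt 100 [ 0.07 -1.15 -0.86  0.  ]
0.6 0.26 tilt 120 [ 1.45 -1.73 -3.19  0.  ]
0.6 0.3 tilt 100 [-0.06 -1.07 -0.66  0.  ]
0.6 0.3 tilt 120 [ 0.63 -1.43 -2.06  0.  ]
```

```bash
cat > fk6.py <<'E'
from h import *
# frame: arm plane; pitch t; j5 about in-plane axis normal to link
def fk(p,q):
    L2,L3,b,d4,d5,H=p;j1,j2,j3,j4,j5,j6=q;t=j2-j3+j4
    B=R.from_euler('z',j1)
    w=np.array([L2*np.sin(j2)+L3*np.cos(j2-j3+b),0,H+L2*np.cos(j2)-L3*np.sin(j2-j3+b)])
    u=np.array([np.cos(t),0,-np.sin(t)]);n=np.array([np.sin(t),0,np.cos(t)])
    z=R.from_rotvec(S*j5*n).apply(u)
    y0=np.array([0,1.,0]);y=R.from_rotvec(S*j5*n).apply(y0)
    y=R.from_rotvec(j6*z).apply(y)
    return B.apply(w+d4*u+d5*z),B.apply(z),B.apply(y)
S=1
P0=[.573,.397,-.057,.2,.228,.198]
E
cat > fit6.py <<'E'
import fk6
from fk6 import *
from scipy.optimize import least_squares
np.set_printoptions(precision=3,suppress=True)
D=[([.713,.693,.305,1.657,-.227,-.414],[.459,.311,.135],[-.189,-.461,-.867],[-.926,.379,0]),([.678,.683,.044,1.394,-.243,-.447],[.4388,.2644,.0485],None,None),
([.386,.527,.481,1.977,.271,.501],[.437,.261,.322],[-.491,.09,-.867],[.177,.984,0]),([-.251,.698,.777,2.172,-.033,-.062],[.528,-.145,.320],[-.491,.092,-.866],None),
([1.233,.239,-.014,1.319,0,1.571],[.174,.495,.2495],None,[.331,.943,0]),([-.342,-.026,-1.099,-.5,.136,-.085],[.534,-.149,.201],[.83,-.151,-.537],None),([-.306,-.143,-.433,.679,.072,-.101],[.5275,-.145,.321],[.56,-.101,-.822],None)]
for s in(1,-1):
    fk6.S=s
    def res(p):
        o=[]
        for q,x,z,y in D:
            X,Z,Y=fk(p,q);o+=list(X-x)
            if z is not None:o+=list(.3*(Z-z))
        return o
    r=least_squares(res,P0);print(s,r.x,np.abs(r.fun).max(),[fk(r.x,q)[2] for q in(D[0][0],D[4][0])])
    if s==1 or r.cost<best.cost: best=r;bs=s
fk6.S=bs;p=best.x
lo=np.array([-2.66,-1.03,-1.14,-1.82,-1.45,-3.14])+.04;hi=np.array([2.66,1.9,1.46,2.27,1.34,3.14])-.04
for off in range(-100,60,20):   # tool azimuth
  for dep in(20,10,0):
    for zt in(.21,.24):
      a=np.radians(-10.6+off);d=np.radians(dep);Z=np.array([np.cos(a)*np.cos(d),np.sin(a)*np.cos(d),-np.sin(d)]);Y=np.array([-np.sin(a),np.cos(a),0])
      X=np.array([.52,-.15,zt])
      def f(q):
        x,z,y=fk(p,q);return np.concatenate([x-X,.5*(z-Z),.5*(y-Y)])
      g=min((least_squares(f,np.clip(q0,lo+.01,hi-.01),bounds=(lo,hi)) for q0 in([-.34,0,-1,-.5,.1,0],[.3,.3,-.3,1,-1,0],[-.6,.3,-.3,1,1,0],[0,.6,0,1,-1,1],[0,.6,0,1,-1,-1])),key=lambda g:g.cost)
      if g.cost<1e-4: print(off,dep,zt,g.x,"err",np.abs(g.fun).max())
E
python3 fit6.py
```

```text
1 [ 0.572  0.397 -0.064  0.139  0.288  0.195] 0.0004640037944762532 [array([-0.925,  0.379,  0.   ]), array([ 0.332,  0.943, -0.001])]
-1 [ 0.568  0.399 -0.075  0.701 -0.285  0.193] 0.14894996188658188 [array([-0.783,  0.502,  0.367]), array([ 0.332,  0.943, -0.001])]
-100 20 0.21 [ 0.167  0.777  0.147  1.884 -0.949  2.609] err 7.713418792576476e-10
-100 20 0.24 [ 0.167  0.749  0.175  1.94  -0.949  2.609] err 8.388567618311527e-13
-100 10 0.21 [ 0.184  0.903  0.175  2.085 -1.002  2.862] err 5.184921936240983e-12
-100 10 0.24 [ 0.184  0.87   0.192  2.135 -1.002  2.862] err 7.610398422563946e-12
-80 20 0.21 [ 0.227  0.565 -0.191  1.389 -1.151  2.187] err 1.532107773982716e-14
-80 20 0.24 [ 0.227  0.532 -0.159  1.454 -1.151  2.187] err 1.4988010832439613e-14
-80 10 0.21 [ 0.25   0.723 -0.144  1.675 -1.258  2.565] err 2.0521362387171393e-12
-80 10 0.24 [ 0.25   0.686 -0.123  1.733 -1.258  2.565] err 1.127098414599459e-12
-80 0 0.21 [ 0.258  0.913 -0.114  2.074 -1.302  3.1  ] err 0.005315453435501628
-80 0 0.24 [ 0.258  0.871 -0.109  2.122 -1.302  3.1  ] err 0.005315453449388255
-60 20 0.21 [ 0.24   0.268 -0.669  0.371 -1.209  1.29 ] err 1.6033677396033092e-16
-60 20 0.24 [ 0.24   0.222 -0.627  0.459 -1.209  1.29 ] err 4.163336342344337e-16
-60 10 0.21 [ 0.27   0.345 -0.768  0.085 -1.383  1.192] err 4.297950884080137e-14
-60 10 0.24 [ 0.27   0.288 -0.733  0.178 -1.383  1.192] err 4.914679774259412e-13
-40 20 0.21 [ 0.169  0.165 -1.09  -0.622 -0.954  0.539] err 6.7390537594747e-14
-40 20 0.24 [ 0.169  0.078 -1.038 -0.483 -0.954  0.539] err 4.831413047412525e-13
40 20 0.21 [-0.783  0.19  -0.887 -0.147  1.13  -0.882] err 5.828670879282072e-16
40 20 0.24 [-0.783  0.129 -0.842 -0.039  1.13  -0.882] err 6.8833827526759706e-15
40 10 0.21 [-0.815  0.361 -1.062 -0.79   1.273 -0.611] err 1.4021006577991102e-12
40 10 0.24 [-0.815  0.271 -1.023 -0.662  1.273 -0.611] err 1.531885729377791e-12
```

```bash
python3 -m pendant '[[[0,0,0],[0,0.09,0],0],[[0,0,0],[0,0.1,0],0],[[0,0,0],[0,0.09,0],0],[[-1,0,-1.1],[0,0,0],0],[[-1,0,-1.1],[0,0,0],0],[[-1,0,-1.1],[0,0,0],0],[[-1,0,-1.1],[0,0,0],0],[[0,0,0],[0.07,0,0.078],0],[[0,0,0],[0.07,0,0.078],0],[[0,0,0],[0.07,0,0.078],0],[[0,0,0],[0.07,0,0.078],0],[[0,0,0],[0.07,0,0.078],0],[[0,0,0],[0.07,0,0.078],0],[[0,0,0],[0.07,0,0.078],0],[[0,0,0],[0.07,0,0.078],0],[[0,0,0],[0.07,0,0.078],0],[[0,0,0],[0.07,0,0.078],0],[[0,0,0],[0,0,0],0],[[0,0,0],[0,0,0],0]]' | tail -c 300
python3 - <<'E'
from h import *
np.set_printoptions(precision=3,suppress=True)
st=observe();print(st["joint_pos"],st["tcp_pos"],R.from_quat(st["orientation"]).as_matrix())
print(to([0.509,-0.161,0.23]))
t=snapshot("top");s=snapshot("side")
for c in("top","side"):
  for q in spot_in("corm0",c)[:6]: print(c,np.round(q["point"]),round(q["p"],2),atz(c,q["point"],.017))
a=cv2.resize(s[150:360,200:480],None,fx=2.8,fy=2.8);cv2.imwrite("pics/s4.png",a)
E
```

```text
t: 17.1
tcp_pos: [0.534, -0.1477, 0.2622]
orientation: [0.538, 0.764, -0.205, 0.292]
ft_force: [-0.3, -0.1, -2.6]
gripper_width: 0.0107
grip_force: 58.9
[ 0.07   0.123 -0.332  0.877 -0.697  1.209] [ 0.534 -0.148  0.262] [[-0.251  0.941  0.227]
 [ 0.702  0.338 -0.627]
 [-0.667  0.002 -0.745]]
[ 1.846 -2.81   2.665]
top [185. 343.] 0.48 [ 0.536 -0.175  0.017]
```

View pics/s4.png

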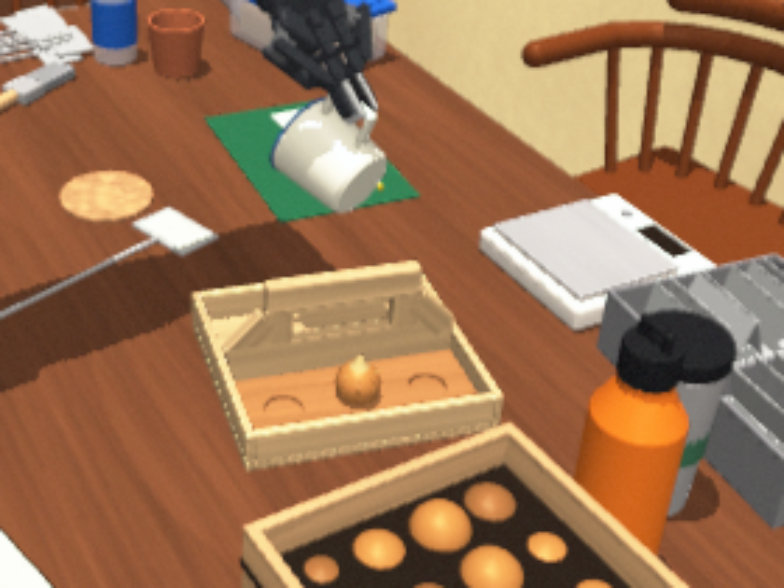

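The side view shows the mug tilted at about 70° above the tray. The bulb is in its pocket at (380,358) and nothing has spilled. Next I lower it and pour.

```bash
python3 -m pendant '[[[0.6,-0.9,0.9],[0,0,0],0],[[0.6,-0.9,0.9],[0,0,0],0],[[0.6,-0.9,0.9],[0,0,0],0],[[0,0,0],[0,-0.07,0],0],[[0,0,0],[0,-0.07,0],0],[[0,0,0],[0,-0.06,0],0],[[0,0,0],[0,-0.06,0],0],[[0,0,0],[0,-0.06,0],0],[[0,0,0],[0,-0.06,0],0],[[0,0,0],[0,-0.06,0],0],[[0,0,0],[0,-0.06,0],0],[[0,0,0],[0,-0.06,0],0],[[0,0,0],[0,-0.06,0],0],[[0,0,0],[0,-0.04,0],0],[[0,0,0],[0,0,0],0],[[0,0,0],[0,0,0],0],[[0,0,0],[0,0,0],0],[[0,0,0],[0,0,0],0],[[0,0,0],[0,0,0],0]]' | tail -c 300
python3 - <<'E'
from h import *
np.set_printoptions(precision=3,suppress=True)
st=observe();print(st["joint_pos"],st["tcp_pos"],R.from_quat(st["orientation"]).as_matrix())
t=snapshot("top");s=snapshot("side");w=snapshot("wrist")
for c in("top","side","wrist"):
  for q in spot_in("corm0",c)[:6]: print(c,np.round(q["point"]),round(q["p"],2),atz(c,q["point"],.017,st))
a=cv2.resize(t[140:260,290:450],None,fx=3,fy=3);b=cv2.resize(w,None,fx=.75,fy=.75)[:,:]
o=np.zeros((600,480,3),np.uint8);o[:315,:420]=b;o[315:600,:480]=a[40:325]
cv2.imwrite("pics/c5.png",o)
E
```

```text
t: 19.2
tcp_pos: [0.5093, -0.1616, 0.2296]
orientation: [0.444, 0.627, -0.368, 0.524]
ft_force: [0.8, 0.2, -0.7]
gripper_width: 0.011
grip_force: 59.2
[ 0.249  0.282 -0.808  0.011 -1.368  1.097] [ 0.509 -0.162  0.23 ] [[-0.057  0.942  0.33 ]
 [ 0.17   0.335 -0.927]
 [-0.984  0.004 -0.179]]
side [284. 450.] 0.36 [ 0.799 -0.375  0.017]
```

View pics/c5.png

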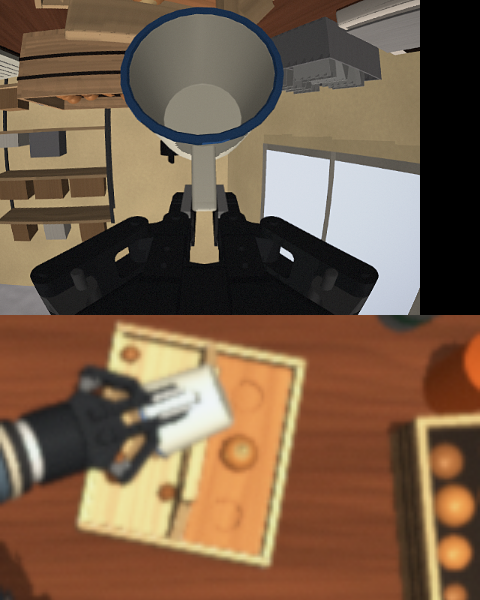

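The mug is empty in the wrist view, and corms lie in the bay at (130,353) and (167,492) of the composite, the others still hidden under the gripper. I raise the mug and bring it upright.

```bash
python3 -m pendant '[[[-2,0,-0.36],[0,0,0],0],[[-3,0,-0.54],[0,0,0],0],[[-3,0,-0.54],[0,0,0],0],[[-3,0,-0.54],[0,0,0],0],[[0,0,0],[0,0.12,0],0],[[0,0,0],[0,0.12,0],0],[[0,0,0],[0,0.12,0],0],[[0,0,0],[0,0.12,0],0],[[0,0,0],[0,0.12,0],0],[[0,0,0],[0,0.12,0],0],[[0,0,0],[0,0.12,0],0],[[0,0,0],[0,0.12,0],0],[[0,0,0],[0,0.12,0],0],[[0,0,0],[0,0.12,0],0],[[0,0,0],[0,0.12,0],0],[[0,0,0],[0,0.12,0],0],[[0,0,0],[0,0.12,0],0],[[0,0,0],[0,0.12,0],0],[[0,0,0],[0,0.12,0],0],[[0,0,0],[0,0.12,0],0]]' | tail -c 300
python3 - <<'E'
from h import *
np.set_printoptions(precision=3,suppress=True)
st=observe();print(st["joint_pos"],st["tcp_pos"],R.from_quat(st["orientation"]).as_matrix())
Q=R.from_quat(st["orientation"]);G=R.from_quat([-0.539,0.803,-0.143,-0.212])
print((Q.inv()*G).as_rotvec(),to([.44,.262,.3]))
t=snapshot("top")
for l in("corm0","tray_grip","bulb_seat","tray"):
  for q in (spot_in if l=="corm0" else mark_of)(l,"top")[:6]: print(l,np.round(q["point"]),round(q["p"],2),atz("top",q["point"],dict(corm0=.017,tray_grip=.103,bulb_seat=.034,tray=0)[l]))
E
```

```text
t: 21.5
tcp_pos: [0.5098, -0.1624, 0.3409]
orientation: [0.557, 0.79, 0.149, -0.209]
ft_force: [0.4, -1.4, -2.1]
gripper_width: 0.0104
grip_force: 58.7
[-0.491  0.53   0.543  1.982  0.343  0.667] [ 0.51  -0.162  0.341] [[-0.293  0.942 -0.164]
 [ 0.817  0.336  0.469]
 [ 0.497  0.003 -0.868]]
[ 1.196  0.001 -2.093] [34.693  7.656 24.592]
tray_grip [197. 356.] 0.72 [ 0.482 -0.21   0.103]
bulb_seat [202. 368.] 0.79 [ 0.474 -0.258  0.034]
tray [194. 350.] 0.59 [ 0.507 -0.201  0.   ]
tray [180. 445.] 0.57 [ 0.554 -0.535  0.   ]
```

```bash
python3 -m pendant '[[[2.5,0.55,1.75],[0,0,0],0],[[2.5,0.55,1.75],[0,0,0],0],[[2.5,0.55,1.75],[0,0,0],0],[[2.5,0.55,1.75],[0,0,0],0],[[2.5,0.55,1.75],[0,0,0],0],[[2.5,0.55,1.75],[0,0,0],0],[[2.5,0.55,1.75],[0,0,0],0],[[2.5,0.55,1.75],[0,0,0],0],[[2.5,0.55,1.75],[0,0,0],0],[[2.5,0.55,1.75],[0,0,0],0],[[2.5,0.55,1.75],[0,0,0],0],[[2.5,0.55,1.75],[0,0,0],0],[[2.5,0.55,1.75],[0,0,0],0],[[2.2,0.5,1.75],[0,0,0],0],[[0,0,0],[0,0,0],0]]' | tail -c 300
python3 -m pendant '[[[0,0,0],[0.06,0,-0.105],0],[[0,0,0],[0.06,0,-0.105],0],[[0,0,0],[0.06,0,-0.105],0],[[0,0,0],[0.06,0,-0.105],0],[[0,0,0],[0.06,0,-0.105],0],[[0,0,0],[0.06,0,-0.105],0],[[0,0,0],[0.06,0,-0.105],0],[[0,0,0],[0.06,0,-0.105],0],[[0,0,0],[0.06,0,-0.105],0],[[0,0,0],[0.06,0,-0.105],0],[[0,0,0],[0.06,0,-0.105],0],[[0,0,0],[0.06,0,-0.105],0],[[0,0,0],[0.06,0,-0.105],0],[[0,0,0],[0.06,0,-0.105],0],[[0,0,0],[0.06,0,-0.105],0],[[0,0,0],[0.06,0,-0.105],0],[[0,0,0],[0.06,0,-0.105],0],[[0,0,0],[0.06,0,-0.105],0],[[0,0,0],[0.06,0,-0.105],0],[[0,0,0],[0.06,0,-0.105],0]]' | tail -c 300
python3 - <<'E'
from h import *
np.set_printoptions(precision=3,suppress=True)
st=observe();print(st["joint_pos"],st["tcp_pos"])
Q=R.from_quat(st["orientation"]);G=R.from_quat([-0.539,0.803,-0.143,-0.212])
print((Q.inv()*G).as_rotvec(),to([.439,.2643,.06]))
st=observe();snapshot("top");snapshot("wrist");snapshot("side")
for c in("top","side","wrist"):
 for l in("coaster","mug"):
  for q in mark_of(l,c)[:4]:
   if q["p"]>.3: print(c,l,np.round(q["point"]),round(q["p"],2),atz(c,q["point"],.0,st),atz(c,q["point"],st["tcp_pos"][2]-.043,st))
E
```

```text
t: 23.25
tcp_pos: [0.4374, 0.2648, 0.3007]
orientation: [0.555, 0.792, 0.149, -0.207]
ft_force: [-0.5, -0.3, -1.0]
gripper_width: 0.011
grip_force: 58.9
t: 25.25
tcp_pos: [0.4396, 0.2622, 0.3007]
orientation: [-0.544, 0.799, -0.146, -0.209]
ft_force: [0.3, 1.1, -1.2]
gripper_width: 0.0107
grip_force: 58.9
[ 0.679  0.539  0.45   1.937 -0.252 -0.457] [0.44  0.262 0.301]
[-0.011  0.001  0.009] [-12.035   0.284  20.847]
top coaster [221. 237.] 0.69 [0.413 0.19  0.   ] [0.388 0.169 0.258]
top mug [213. 228.] 0.87 [0.442 0.22  0.   ] [0.413 0.195 0.258]
top mug [147. 236.] 0.62 [0.674 0.196 0.   ] [0.613 0.174 0.258]
side coaster [219. 238.] 0.73 [0.419 0.201 0.   ] [ 0.274 -0.203  0.258]
side mug [146. 237.] 0.62 [0.639 0.796 0.   ] [0.423 0.2   0.258]
wrist coaster [225. 274.] 0.75 [0.411 0.192 0.   ] [0.427 0.232 0.258]
wrist mug [161. 269.] 0.89 [0.383 0.101 0.   ] [0.415 0.194 0.258]
```

```bash
python3 -m pendant '[[[-1.2,0.03,2.08],[-0.011,0,0.009],0],[[-1.2,0.03,2.08],[0,0,0],0],[[-1.2,0.03,2.08],[0,0,0],0],[[-1.2,0.03,2.08],[0,0,0],0],[[-1.2,0.03,2.08],[0,0,0],0],[[-1.2,0.03,2.08],[0,0,0],0],[[-1.2,0.03,2.08],[0,0,0],0],[[-1.2,0.03,2.08],[0,0,0],0],[[-1.2,0.03,2.08],[0,0,0],0],[[-1.2,0.03,2.08],[0,0,0],0],[[-0.1,0,0.17],[0,0,0],0],[[-0.1,0,0.17],[0,0,0],0],[[-0.1,0,0.17],[0,0,0],0],[[0,0,0],[0,0,0],0],[[0,0,0],[0,0,0],0]]' | tail -c 300
python3 - <<'E'
from h import *
np.set_printoptions(precision=3,suppress=True)
st=observe();print(to([.4388,.2644,.0485]))
E
```

```text
t: 27.2
tcp_pos: [0.4375, 0.2645, 0.054]
orientation: [-0.537, 0.804, -0.142, -0.213]
ft_force: [-0.4, 0.0, -1.6]
gripper_width: 0.0106
grip_force: 58.9
[-0.306 -0.124  0.454]
```

```bash
python3 -m pendant '[[[-0.1,-0.1,0.17],[0,0,0],0],[[-0.1,0,0.17],[0,0,0],0],[[-0.05,0,0.09],[0,0,0],0],[[0,0,0],[0,0,0],0],[[0,0,0],[0,0,0],0]]' | tail -c 300
```

```text
t: 27.7
tcp_pos: [0.4382, 0.264, 0.0485]
orientation: [-0.537, 0.804, -0.142, -0.214]
ft_force: [0.7, 0.8, 4.2]
gripper_width: 0.0107
grip_force: 59.8
```

```bash
python3 -m pendant '[[[0,0,0],[0,0,0],5],[[0,0,0],[0,0,0],5],[[0,0,0],[0,0,0],5],[[0,0,0],[0,0,0],5],[[0,0,0],[0,0,0],5],[[0,0,0],[0,0,0],5],[[0,0,-1],[0,0,0],5],[[0,0,-2],[0,0,0],5],[[0,0,-3],[0,0,0],5],[[0,0,-3],[0,0,0],5],[[0,0,-3],[0,0,0],5],[[0,0,0],[0,0,0],5]]' | tail -c 300
python3 - <<'E'
from h import *
np.set_printoptions(precision=3,suppress=True)
st=observe();print(st["joint_pos"],st["tcp_pos"])
t=snapshot("top");w=snapshot("wrist");s=snapshot("side")
for c in("top","side","wrist"):
 for l in("coaster","mug","tray","tray_grip","tray_bay","bulb_seat","mat","corm0"):
  z=dict(mug=.005,tray_grip=.103,tray_bay=.008,bulb_seat=.034,corm0=.017).get(l,0)
  for q in (spot_in if l=="corm0" else mark_of)(l,c)[:5]:
   if q["p"]>.3: print(c,l,np.round(q["point"]),round(q["p"],2),atz(c,q["point"],z,st))
o=np.zeros((600,800,3),np.uint8)
o[:300,:400]=cv2.resize(w,(400,300));o[:300,400:]=cv2.resize(s[170:320,200:400],(400,300));o[300:,:400]=cv2.resize(t[145:250,300:440],(400,300));o[300:,400:]=cv2.resize(t[180:285,180:320],(400,300))
cv2.imwrite("pics/c6.png",o)
E
```

```text
t: 28.9
tcp_pos: [0.4624, 0.3211, 0.1558]
orientation: [-0.537, 0.804, -0.142, -0.211]
ft_force: [0.3, 0.2, -0.7]
gripper_width: 0.05
grip_force: 0.0
[ 0.719  0.694  0.364  1.709 -0.22  -0.406] [0.462 0.321 0.156]
top coaster [222. 238.] 0.83 [ 0.41   0.186 -0.   ]
top mug [224. 237.] 0.96 [0.404 0.191 0.005]
top tray [194. 350.] 0.6 [ 0.506 -0.203  0.   ]
top tray [199. 368.] 0.51 [ 0.489 -0.264  0.   ]
top tray [195. 357.] 0.32 [ 0.502 -0.226  0.   ]
top tray_grip [196. 357.] 0.73 [ 0.485 -0.213  0.103]
top tray_bay [192. 334.] 0.76 [ 0.512 -0.146  0.008]
top bulb_seat [200. 368.] 0.91 [ 0.481 -0.258  0.034]
top mat [143. 237.] 0.95 [0.689 0.192 0.   ]
side coaster [221. 238.] 0.59 [0.412 0.185 0.   ]
side mug [213. 177.] 0.77 [0.24  0.316 0.005]
side mug [218. 236.] 0.58 [0.408 0.197 0.005]
side tray [282. 319.] 0.67 [ 0.497 -0.202  0.   ]
side tray_grip [252. 323.] 0.9 [ 0.5   -0.21   0.103]
side tray_bay [271. 315.] 0.86 [ 0.507 -0.165  0.008]
side tray_bay [282. 330.] 0.38 [ 0.519 -0.224  0.008]
side bulb_seat [286. 324.] 0.95 [ 0.48  -0.258  0.034]
side mat [206. 307.] 0.67 [0.666 0.181 0.   ]
side mat [282. 322.] 0.49 [ 0.505 -0.205  0.   ]
wrist mug [196. 462.] 0.93 [0.246 0.325 0.005]
wrist mug [143. 272.] 0.88 [0.412 0.199 0.005]
wrist mat [225.  48.] 0.75 [0.676 0.181 0.   ]
```

View pics/c6.png

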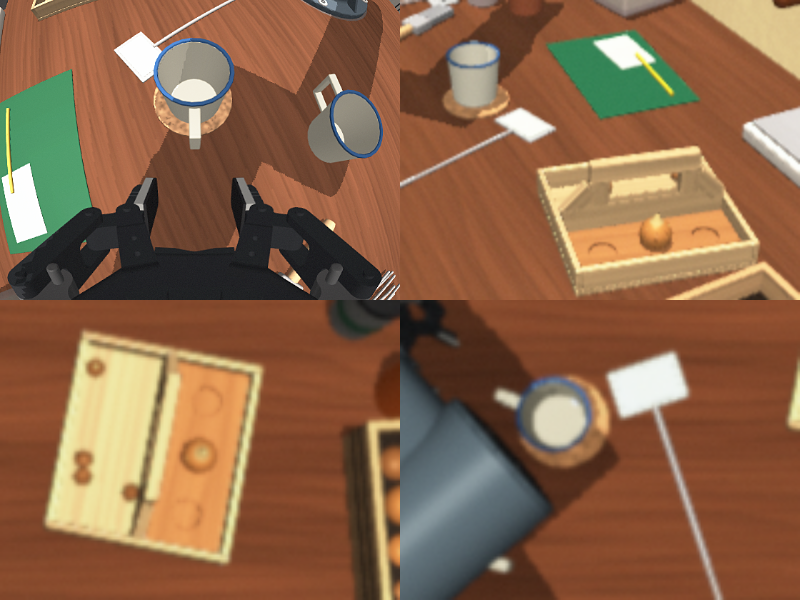

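All four corms lie in the bay, in the lower left panel at (95,367), (83,460), (83,476) and (131,492). The mug stands upright on the coaster. Next is the tray.

```bash
python3 -m pendant '[[[0,0,-3],[0,-0.1,0],7],[[0,0,-3],[0,-0.1,0],7],[[0,0,-3],[0,-0.1,0],7],[[0,0,-3],[0,-0.11,0],7],[[0,0,-3],[0,-0.11,0],7],[[0,0,0],[0,0,0.125],7],[[0,0,0],[0,0,0.125],7],[[0,0,0],[0,0,0.125],7],[[0,0,0],[0,0,0.125],7],[[0,0,0],[0,0,0.125],7],[[0,0,0],[0,0,0.125],7],[[0,0,0],[0,0,0.125],7],[[0,0,0],[0,0,0.125],7],[[0,0,0],[0,0,0.125],7],[[0,0,0],[0,0,0.125],7],[[0,0,0],[0,0,0.125],7],[[0,0,0],[0,0,0],7]]' | tail -c 300
python3 - <<'E'
from h import *
np.set_printoptions(precision=3,suppress=True)
st=observe();print(st["joint_pos"],st["tcp_pos"],R.from_quat(st["orientation"]).as_matrix())
print(to([.49,-.208,.28]))
E
```

```text
t: 31.95
tcp_pos: [0.4789, 0.3614, 0.2935]
orientation: [0.1, 0.995, 0.001, -0.001]
ft_force: [0.3, -0.2, -0.3]
gripper_width: 0.0699
grip_force: 0.0
[0.646 0.363 0.275 1.483 0.002 0.845] [0.479 0.361 0.294] [[-0.98   0.198 -0.001]
 [ 0.198  0.98   0.001]
 [ 0.001  0.001 -1.   ]]
[-12.386 -55.593   1.285]
```

```bash
python3 -m pendant '[[[-0.7,-3,0.08],[0,0,0],7],[[-0.87,-3.9,0.08],[0,0,0],7],[[-0.87,-3.9,0.08],[0,0,0],7],[[-0.87,-3.9,0.08],[0,0,0],7],[[-0.87,-3.9,0.08],[0,0,0],7],[[-0.87,-3.9,0.08],[0,0,0],7],[[-0.87,-3.9,0.08],[0,0,0],7],[[-0.87,-3.9,0.08],[0,0,0],7],[[-0.87,-3.9,0.08],[0,0,0],7],[[-0.87,-3.9,0.08],[0,0,0],7],[[-0.87,-3.9,0.08],[0,0,0],7],[[-0.87,-3.9,0.08],[0,0,0],7],[[-0.87,-3.9,0.08],[0,0,0],7],[[-0.87,-3.9,0.08],[0,0,0],7],[[-0.5,-2,0.08],[0,0,0],7],[[0,0,0],[0,0,0],7],[[0,0,0],[0,0,0],7]]' | tail -c 300
python3 - <<'E'
from h import *
np.set_printoptions(precision=3,suppress=True)
st=observe();print(st["joint_pos"],st["tcp_pos"])
w=snapshot("wrist");cv2.imwrite("pics/w7.png",w)
for l,z in dict(tray=0,tray_grip=.103,tray_bay=.008,bulb_seat=.034,bulb=.034).items():
  for q in mark_of(l,"wrist")[:5]:
   if q["p"]>.3:
     x=atz("wrist",q["point"],z,st);print(l,np.round(q["point"]),round(q["p"],2),x,to(x))
E
```

```text
t: 33.65
tcp_pos: [0.4919, -0.2093, 0.2806]
orientation: [0.098, 0.995, 0.001, -0.001]
ft_force: [0.5, 0.7, -0.3]
gripper_width: 0.0697
grip_force: 0.0
[-0.403  0.248  0.078  1.403  0.001 -0.206] [ 0.492 -0.209  0.281]
tray [175. 271.] 0.82 [ 0.5   -0.211  0.   ] [-0.849 -0.14  28.082]
tray_grip [198. 274.] 0.62 [ 0.502 -0.209  0.103] [-1.032  0.147 17.791]
bulb_seat [179. 226.] 0.9 [ 0.487 -0.263  0.034] [-0.609 -5.513 24.689]
bulb [179. 224.] 0.62 [ 0.487 -0.265  0.034] [-0.604 -5.717 24.688]
```

View pics/w7.png

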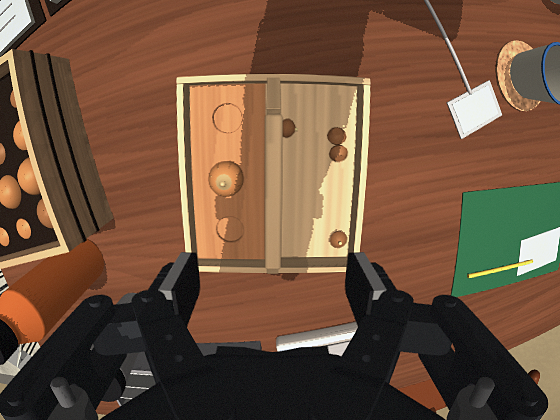

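The tray is aligned with the fingers. The rail middle is at (198,274), the bulb is seated at (180,226), and there are four corms in the bay. I descend and grip.

```bash
python3 -m pendant '[[[-0.95,0.05,0],[0,0,0],4.5],[[0,0,2.5],[0,0,0],4.5],[[0,0,3],[0,0,0],4.5],[[0,0,3],[0,0,0],4.5],[[0,0,3],[0,0,0],4.5],[[0,0,2.5],[0,0,0],4.5],[[0,0,2],[0,0,0],4.5],[[0,0,1.3],[0,0,0],4.5],[[0,0,0.5],[0,0,0],4.5],[[0,0,0],[0,0,0],4.5],[[0,0,0],[0,0,0],1.2],[[0,0,0],[0,0,0],1],[[0,0,0],[0,0,0],0],[[0,0,0],[0,0,0],0],[[0,0,0],[0,0,0],0],[[0,0,0],[0,0,0],0],[[0,0,0],[0,0,0],0]]' | tail -c 300
```

```text
t: 35.65
tcp_pos: [0.502, -0.2105, 0.1037]
orientation: [0.099, 0.995, 0.0, 0.0]
ft_force: [1.2, 1.3, 5.6]
gripper_width: 0.015
grip_force: 59.8
```

```bash
python3 -m pendant '[[[0,0,-0.2],[0,0,0],0],[[0,0,-0.5],[0,0,0],0],[[0,0,-0.8],[0,0,0],0],[[0,0,-1.1],[0,0,0],0],[[0,0,-1.3],[0,0,0],0],[[0,0,-1.4],[0,0,0],0],[[0,0,-1.4],[0,0,0],0],[[0,0,-1.4],[0,0,0],0],[[0,0,-1.4],[0,0,0],0],[[0,0,-1.4],[0,0,0],0],[[0,0,-1.3],[0,0,0],0],[[0,0,-1.2],[0,0,0],0],[[0,0,-0.9],[0,0,0],0],[[0,0,-0.6],[0,0,0],0],[[0,0,-0.3],[0,0,0],0],[[0,0,0],[0,0,0],0],[[0,0,0],[0,0,0],0]]' | tail -c 300
python3 - <<'E'
from h import *
np.set_printoptions(precision=3,suppress=True)
st=observe();print(st["joint_pos"],st["tcp_pos"],st["wrist_torque"],R.from_quat(st["orientation"]).as_matrix()); print(to([.677,.184,.255]))
w=snapshot("wrist");s=snapshot("side")
for c in("wrist","side"):
 for l,z in dict(bulb_seat=.034,bulb=.034,tray=0).items():
  for q in mark_of(l,c)[:2]: print(c,l,np.round(q["point"]),round(q["p"],2),to(atz(c,q["point"],z+st["tcp_pos"][2]-.103,st)))
o=np.zeros((300,800,3),np.uint8)
o[:,:400]=cv2.resize(w,(400,300));o[:,400:]=cv2.resize(s[150:300,220:420],(400,300))
cv2.imwrite("pics/c8.png",o)
E
```

```text
t: 37.35
tcp_pos: [0.5013, -0.2104, 0.2542]
orientation: [0.099, 0.995, 0.001, -0.001]
ft_force: [0.2, -0.3, -5.0]
gripper_width: 0.0149
grip_force: 58.5
[-0.398  0.271  0.042  1.344  0.001 -0.2  ] [ 0.501 -0.21   0.254] [ 0.031 -0.042  0.029] [[-0.98   0.197 -0.002]
 [ 0.197  0.98   0.002]
 [ 0.002  0.001 -1.   ]]
[-9.468 42.127 -0.046]
wrist bulb [219. 188.] 0.88 [ 0.517 -5.394  6.902]
wrist tray [202. 272.] 0.75 [ 0.659  0.042 10.317]
side bulb_seat [238. 328.] 0.92 [ 1.245 -5.527  6.919]
side bulb [237. 332.] 0.65 [ 0.339 -5.47   6.925]
side bulb [176. 260.] 0.64 [10.241 31.26   6.979]
side tray [236. 323.] 0.96 [ 0.231  0.421 10.336]
```

View pics/c8.png

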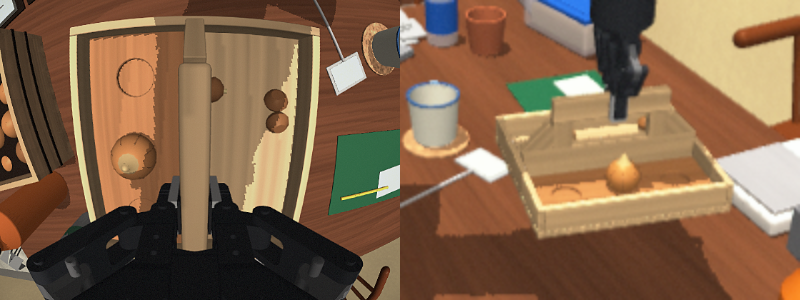

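```bash
python3 -m pendant '[[[-0.11,0.49,0],[0,0,0],0],[[-0.22,0.98,0],[0,0,0],0],[[-0.33,1.46,0],[0,0,0],0],[[-0.44,1.95,0],[0,0,0],0],[[-0.55,2.44,0],[0,0,0],0],[[-0.62,2.75,0],[0,0,0],0],[[-0.62,2.75,0],[0,0,0],0],[[-0.62,2.75,0],[0,0,0],0],[[-0.62,2.75,0],[0,0,0],0],[[-0.62,2.75,0],[0,0,0],0],[[-0.62,2.75,0],[0,0,0],0],[[-0.62,2.75,0],[0,0,0],0],[[-0.62,2.75,0],[0,0,0],0],[[-0.62,2.75,0],[0,0,0],0],[[-0.62,2.75,0],[0,0,0],0],[[-0.55,2.44,0],[0,0,0],0],[[-0.44,1.95,0],[0,0,0],0],[[-0.33,1.46,0],[0,0,0],0],[[-0.22,0.98,0],[0,0,0],0],[[-0.11,0.49,0],[0,0,0],0]]' | tail -c 300
python3 -m pendant '[[[0,0,0],[0,0,0],0],[[0,0,0],[0,0,0],0],[[0,0,0],[0,0,0],0],[[0,0,0],[0,0,0],0],[[0,0,0],[0,0,0],0]]' | tail -c 300
python3 - <<'E'
from h import *
np.set_printoptions(precision=3,suppress=True)
st=observe();print(st["joint_pos"],st["tcp_pos"],st["wrist_torque"])
w=snapshot("wrist");s=snapshot("side");t=snapshot("top")
for c in("wrist","side","top"):
 for l,z in dict(bulb_seat=.034,bulb=.034,tray=0,mat=None,mug=None).items():
  for q in mark_of(l,c)[:2]: print(c,l,np.round(q["point"]),round(q["p"],2),(to(atz(c,q["point"],z+st["tcp_pos"][2]-.103,st)) if z is not None else atz(c,q["point"],0)))
o=np.zeros((600,800,3),np.uint8)
o[:300,:400]=cv2.resize(w,(400,300));o[:300,400:]=cv2.resize(s[110:260,200:400],(400,300));o[300:,:400]=cv2.resize(t[90:210,180:340],(400,300));o[300:,400:]=cv2.resize(s[150:300,150:350],(400,300))
cv2.imwrite("pics/c9.png",o)
E
```

```text
t: 39.75
tcp_pos: [0.6774, 0.1858, 0.2546]
orientation: [0.098, 0.995, 0.001, -0.001]
ft_force: [0.3, -0.0, -4.1]
gripper_width: 0.0153
grip_force: 58.7
t: 40.25
tcp_pos: [0.6775, 0.1835, 0.2553]
orientation: [0.099, 0.995, 0.001, -0.0]
ft_force: [0.8, -0.0, -5.4]
gripper_width: 0.0156
grip_force: 58.7
[0.264 0.562 0.506 1.515 0.001 0.462] [0.677 0.183 0.255] [ 0.019 -0.01   0.008]
wrist bulb [223. 189.] 0.8 [ 0.232 -5.35   6.874]
wrist bulb [141. 385.] 0.62 [5.528 7.021 6.894]
wrist tray [207. 272.] 0.65 [ 0.279 -0.001 10.276]
wrist tray [142. 386.] 0.35 [ 5.194  8.267 10.291]
wrist mug [220. 194.] 0.4 [0.717 0.076 0.   ]
side bulb_seat [161. 317.] 0.69 [-0.409 -4.344  6.864]
side bulb [327. 432.] 0.73 [  1.844 -80.6     6.797]
side bulb [161. 319.] 0.66 [-1.115 -4.664  6.865]
side tray [166. 308.] 0.78 [ 1.063 -0.368 10.273]
side mat [205. 310.] 0.74 [0.683 0.186 0.   ]
side mug [218. 238.] 0.96 [0.42  0.206 0.   ]
side mug [212. 179.] 0.86 [0.25  0.323 0.   ]
top bulb_seat [140. 249.] 0.79 [ 1.348 -4.935  6.87 ]
top mat [223. 234.] 0.54 [0.408 0.202 0.   ]
top mug [223. 233.] 0.61 [0.408 0.202 0.   ]
```

View pics/c9.png

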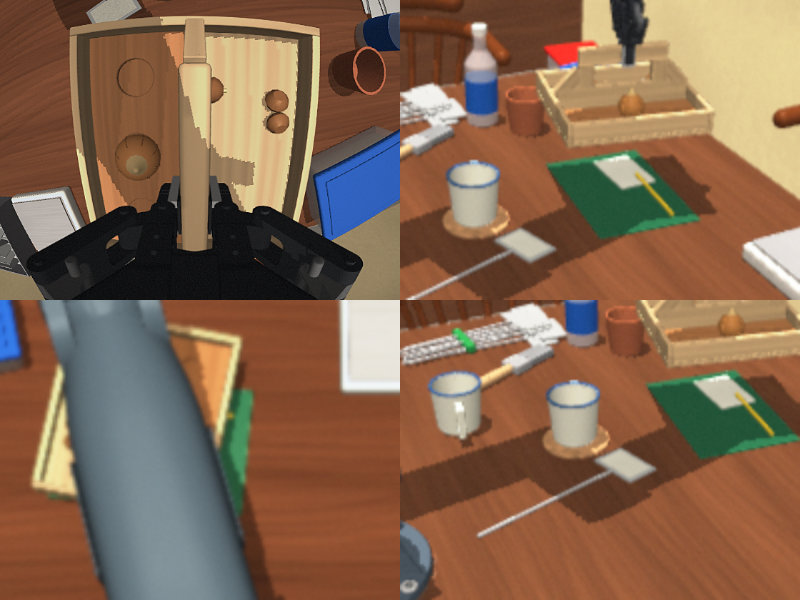

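```bash
python3 - <<'E'
from h import *
m=camera_model("wrist");K=np.array(m["camera_matrix"]);H=np.linalg.inv(np.array(m["hand_eye"]))
def px(p):
    c=H@np.r_[p,1];c=c[:3];r=np.hypot(c[0],c[1]);th=np.arctan2(r,c[2]);return np.round([K[1,1]*th*c[1]/r+K[1,2],K[0,0]*th*c[0]/r+K[0,2]],0)
for a in(-.1,-.05,0,.05,.1):
    Q=R.from_rotvec([0,a,0])
    print(a,[px(Q.apply(p)) for p in([.12,-.11,.063],[.12,.11,.063],[.12,-.11,.103],[.075,0,-.015])])
st=observe();print(st["t"],st["joint_vel"])
w=snapshot("wrist");cv2.imwrite("pics/w10.png",cv2.resize(w[0:220,80:480],(800,440)))
E
```

```text
-0.1 [array([ 59., 104.]), array([ 58., 439.]), array([ 70., 129.]), array([ 99., 271.])]
-0.05 [array([ 52., 100.]), array([ 52., 443.]), array([ 62., 126.]), array([100., 270.])]
0 [array([46., 96.]), array([ 46., 447.]), array([ 55., 122.]), array([102., 270.])]
0.05 [array([40., 91.]), array([ 40., 451.]), array([ 47., 119.]), array([104., 270.])]
0.1 [array([34., 86.]), array([ 34., 456.]), array([ 39., 115.]), array([107., 270.])]
41.15 [-0.00108764 -0.00083772 -0.00066335  0.00040258  0.00045618 -0.0028181 ]
```

View pics/w10.png

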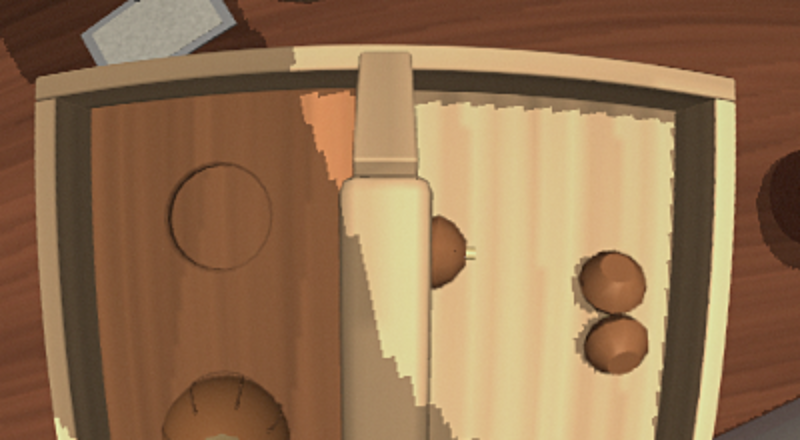

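```bash
python3 -c "
from workcell import close_job
print(close_job())"
```

```text
the job is handed in; nothing more can be done
None
```

I handed in the job, and the verdict wasn't reported back. In the last pictures, the mug stood empty and upright on its coaster and the bulb was in its pocket; three corms were visible in the bay (all four were counted there before the lift, the fourth then hidden by the gripper). The tray was held level and still about 15 cm above the middle of the mat.

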